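# Press a mirror strip with the hand pump press

## Task

Press the mirror strip: lay it flat, mirrors up, on the dark rubber patch of the blue hand press, lengthways and centred on the patch, and let go of it; then flip the red-tipped valve bat over to the right, away from the bed; then push the red pump handle all the way down and let it come all the way back up, at least three full strokes. Do not pump before the strip is in place and the valve flipped, and leave everything else on the table where it stands.

Things in the scene. Friction and masses are not known exactly. Their poses are not given: they have to be found in the camera images.
- strip: mirror strip: loose wooden bar 140 (x) x 46 (y) x 36 (z) mm, about 0.2 kg, three thin copper mirror hexagons on top (their top 38 mm up). Starts mirrors up on a 6 mm thick dark print board, on the right. Origin: centre of its underside, x along its length, z up. Both ends alike. Can be gripped across its width up to 40 mm from the middle.
- press: blue hand press, fixed; place and yaw vary. Origin on the table under the bed's centre; x points into the press, away from its open front, y to its left, z up; the mm coordinates in the other entries are in this frame. Base plates 20 mm thick, within x -165 to 140, y -170 to 290. Two columns 28 mm across at (30, +-105). Pump tank x -60 to 120, y 170 to 270, up to z 110.
- bed (a point): centre of the bed's top, 60 mm above the table; axes as the press. Bed: steel block x -80 to 80, y -45 to 45, with a flush black rubber patch 144 x 50 mm centred on it. The middle of the strip's underside belongs here, its length along x.
- crosshead_edge (a point): middle of the front lower edge of the crosshead, at (-40, 0, 235) mm. Crosshead: x -40 to 90, y -135 to 135, z 235 to 295: it overhangs the bed, so a gripper at the bed must lean, fingers pointing forward into the press (24 to 40 deg from vertical clears it, gripping the strip 40 mm in front of its middle).
- pad (a point): centre of the underside of the ram's round pressing pad, 50 mm across, at (30, 0) mm. With the pump handle up it is 148 mm above the table, 50 mm above the top of a strip on the bed, so the strip goes in level from the front; with the handle down it comes down onto the strip.
- lever (a joint): pump handle angle, rad: 0 = all the way up (at rest on its spring), 0.61 = all the way down (stop). A spring brings it back up by itself; pushing the red bar takes about 4 N at the top and 10 N at the bottom. The ram follows it.
- lever_grip (a point): centre of the red crossbar (22 mm thick, 90 mm long, along y) at the end of the pump handle: pushed down from above. The handle is 200 mm long, points to the press's front (-x) and hinges about an axis along y through (40, 220, 150) mm. At rest it slopes 30 deg upwards, bar at (-133, 220, 250); all the way down 5 deg below level, bar at (-159, 220, 133).
- valve (a joint): valve bat angle, rad: -0.45 = leaning left, towards the bed (open, as it starts); +0.45 = leaning right, away from the bed (closed). Past the middle (0) it snaps over by itself; it is weighted at the ball and takes about 1 N there.
- valve_tip (a point): centre of the weighted red 26 mm ball at the tip of the valve bat. Bat: 56 mm from hinge to ball centre, 12 mm thick, upright in the middle, swings left and right (press y) about an axis along x through (-115, -130, 55) mm, on top of a black block x -140 to -90, y -160 to -100, up to z 55.
- mug: bystander: white mug with a side handle, 80 mm across, 95 mm high; origin at the centre of its underside, z up. Not to be disturbed.
- torch: bystander: black pocket torch standing on its head, 52 mm across, 120 mm high; origin at the centre of its underside, z up. Not to be disturbed.
- jar: bystander: closed amber jar, 70 mm across, 75 mm high; origin at the centre of its underside, z up. Not to be disturbed.
- tape: bystander: green tape dispenser, 90 x 45 mm, 74 mm high; origin at the centre of its underside, z up. Not to be disturbed.
- tube: bystander: lying sealant tube (rigid), about 165 x 60 mm, 28 mm high; origin at the centre of its underside, z up. Not to be disturbed.
- case: bystander: dark red-brown spectacle case, 160 x 62 mm, 45 mm high; origin at the centre of its underside, z up. Not to be disturbed.
- stack: bystander: stack of hexagonal copper and grey mirror tiles, 90 mm across the corners, 40 mm high; origin at the centre of its underside, z up. Not to be disturbed.

How it is judged:
By the outcome, as a careful person would: the job done as asked, in the order asked, and still so for the second after the job is handed in, with the robot touching nothing.
It also fails if it takes over 72 s, if anything falls off the work surface, if the arm or the gripper's body presses on something with over 40 N, if the wrist force passes 120 N, or if a joint passes its speed limit or range.

## Robot

A 6-joint arm with a two-finger parallel gripper is mounted at the origin on the work surface. World frame = base frame: x ahead of the robot, y to its left, z up, the work surface at z = 0. Lengths are in mm, angles in rad, forces in N, time in s.
With the tool pointing down it reaches from about 350 to 1000 mm from the base axis. Payload 7.1 kg.
Tool frame: the origin (TCP) lies midway between the tips of the shut fingers; the grasp point (between the pads) lies 19 mm behind it (tcp_to_grasp is the distance from the TCP to the grasp point, in mm); z points along the fingers, y is the line along which they close (so a half turn about z gives the same grasp; the last joint's range is limited). The gripper opens to 85 mm and grips with 20 to 120 N. Pads are 22 mm wide; open, the fingers measure 114 mm over their backs; the gripper's body (76 mm by 85 mm) begins 54 mm behind the grasp point. The pads swing forward as they close: fully open they stand 13 mm farther back than shut.
Start: joints at [-1.174, 0.423, 1.63, -0, 1.089, -0.019], TCP at [252.466, -571.722, 231.319] pointing down, gripper open.
Joint ranges: [-3, 3], [-0.9, 2.11], [0.09, 2.58], [-1.31, 4.45], [0.11, 2.69], [-2.54, 2.54]. Speed limits (rad/s): [2.39, 2.39, 3.01, 3.14, 3.14, 3.14].

## Interface

Orientations are given as a 3x3 rotation matrix whose columns are the frame's x, y, z axes.
In Python, from cell import * gives the robot as it stands. Calls block until the motion is done:
- reach(position, orientation): joint-space move of the TCP to a pose.
- movel(position, attitude=None, rate=150, max_force=None): straight line of the TCP; attitude=None keeps the orientation; rate is the mean speed in mm/s. With max_force (N) it stops when the force on the tool has changed by that much, and returns True; else False.
- move_j(angles): joint-space move.
- set_gripper(opening, newtons=None): opening from 0.0 (shut) to 1.0 (fully open); newtons is the grip in N (None keeps the last); returns when the fingers have stopped.
- sleep(seconds).
- solve_ik(position, orientation): joint angles nearest the present ones, or None.
- state(): the state.
- get_image(name): name is "side" or "top" or "wrist"; returns a dict with "frame" (420x560x3 uint8, red, green, blue), "depth" (420x560 float32, mm along the optical axis (not along the pixel's ray), 0 where there is no reading), "fx", "fy", "cx", "cy" (pixels), "position" and "rotation" of the camera in the world. Camera axes: x right, y down, z forward; pixel columns grow to the right and rows downward; lengths in mm; the calibration is good to about 2 mm. The wrist camera is an equidistant fisheye: a pixel r from the principal point sees the ray r / f radians off the axis. A picture is of the moment at which its call begins.
A pose or a line that the arm cannot do raises Unreachable and nothing moves.
- sign_off(): hands the job in; it is judged then, once.
The state is a dict: "time": time; "joint_pos": joint angles; "qvel": joint speeds; "joint_torque": joint torques, N m; "tcp_pos": TCP position; "tcp_rot": TCP orientation; "ft_force": force on the tool from outside, world axes, zero at the start; "moment": the same for the moment, N m; "grip_width": opening from 0.0 (shut) to 1.0 (fully open); "gripper_force": force on a finger pad.
Only numpy, scipy, OpenCV 4.12 (cv2) and the standard library are available. Lean on these libraries where they do the work, as an engineer would, in place of code of your own. Each camera call takes 0.05 s, during which the arm holds its last target. There are 200 camera calls.

## Working session

There is one attempt and no reset: what is moved stays moved. The work goes in short steps, each a Python script; the robot and the scene stay as the last script left them, time stands still between calls to the robot, and variables do not carry over. Pictures are saved under pics/ and viewed, at most 11 in all, crops included, and the job is handed in when it is done.

```bash
mkdir -p pics; ls; python3 - <<'E'
from cell import *
import cv2,numpy as np
for n in("top","side"):
    d=get_image(n); np.savez(f"{n}0.npz",**d)
    cv2.imwrite(f"pics/{n}0.png",cv2.cvtColor(d["frame"],cv2.COLOR_RGB2BGR))
    print(n,d["fx"],d["fy"],d["cx"],d["cy"],d["position"],np.round(d["rotation"],3).tolist())
E
```

```text
pics
top 405.0914783070456 405.0914783070456 281.1081750445345 207.5959258196363 [ 447.33700081  -24.24490163 1655.01176853] [[-0.013, -0.999, 0.042], [-1.0, 0.013, 0.009], [-0.01, -0.042, -0.999]]
side 421.1091716909729 421.1091716909729 275.9121668530932 213.0526050249459 [ 334.30367657  789.42331732 1053.73674101] [[-0.968, -0.196, 0.156], [-0.25, 0.717, -0.651], [0.016, -0.669, -0.743]]
```

View pics/top0.png

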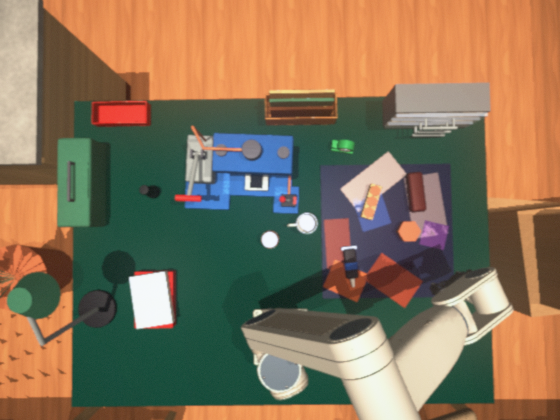

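View pics/side0.png

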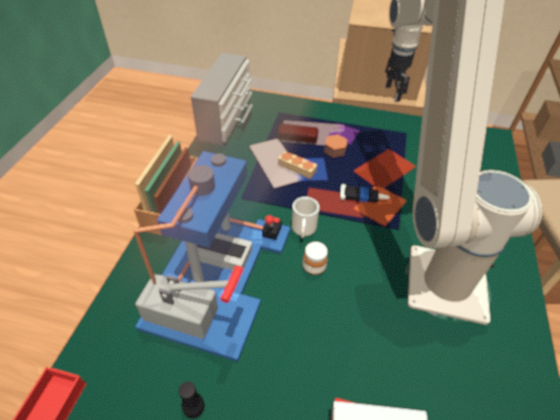

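The top view shows the crosshead at about (253,155), the white/black bed at (257,182), the red bar at (188,198), the valve at (289,200) and the strip at (370,202). The mug (306,224) and jar (270,240) stand in front of the press. Next I'll measure these.

```bash
cat > h.py <<'E'
import numpy as np,cv2
def cloud(d):
    v,u=np.mgrid[:420,:560]; z=d["depth"].astype(float)
    p=np.stack([(u-d["cx"])/d["fx"]*z,(v-d["cy"])/d["fy"]*z,z],-1)
    return p@np.asarray(d["rotation"]).T+d["position"]
def hsv(d): return cv2.cvtColor(d["frame"],cv2.COLOR_RGB2HSV)
def box(m,roi):
    r=np.zeros_like(m); x0,y0,x1,y1=roi; r[y0:y1,x0:x1]=m[y0:y1,x0:x1]; 
    n,l,s,_=cv2.connectedComponentsWithStats(r.astype(np.uint8)); 
    return l==1+np.argmax(s[1:,4])
def onplane(d,uv,z):
    uv=np.atleast_2d(uv).astype(float)
    r=np.c_[(uv[:,0]-d["cx"])/d["fx"],(uv[:,1]-d["cy"])/d["fy"],np.ones(len(uv))]@np.asarray(d["rotation"]).T
    return d["position"]+r*((z-d["position"][2])/r[:,2])[:,None]
def rect(d,m,z):
    "min-area rectangle of a mask's outline cast on the plane z"
    c=max(cv2.findContours(m.astype(np.uint8),cv2.RETR_EXTERNAL,cv2.CHAIN_APPROX_NONE)[0],key=len)[:,0]
    p=onplane(d,c,z)[:,:2].astype(np.float32)
    (c,s,a)=cv2.minAreaRect(p); a=a if s[0]>s[1] else a+90
    return np.round(c,1),np.round(sorted(s),1),round((a+90)%180-90,2)
E
python3 - <<'E'
from h import *
R={"top":{"strip":(345,170,395,235),"blue":(200,125,310,215),"redbar":(170,190,208,208),"ball":(278,190,300,208)},
"side":{"strip":(270,140,325,185),"blue":(120,140,300,360),"redbar":(218,262,248,305),"ball":(258,210,284,240)}}
for n in("top","side"):
    d=np.load(n+"0.npz"); P=cloud(d); H=hsv(d); h,s,v=cv2.split(H); Z=P[...,2]
    g=(d["depth"]>0)
    # table
    print(n,"table z med",np.median(Z[(h>60)&(h<90)&(s>100)&g]))
    m=box((Z>25)&(Z<60)&(h<28)&(s>40)&g,R[n]["strip"]); print("strip",m.sum(),np.median(Z[m]),rect(d,m,42))
    bl=(h>100)&(h<125)&(s>110)&g
    m=box((Z>270)&(Z<320)&g,R[n]["blue"]); print("cross",m.sum(),np.median(Z[m]),rect(d,m,295))
    m=box((Z>270)&(Z<320)&bl,R[n]["blue"]); print("cross blue",m.sum(),np.median(Z[m]),rect(d,m,295))
    red=((h<8)|(h>172))&(s>150)&(v>60)
    for k,z in(("redbar",250),("ball",105)):
        m=box(red,R[n][k]); print(k,m.sum(),P[m&g].mean(0),np.median(Z[m]),np.percentile(Z[m],[5,95]),rect(d,m,z))
    # bed
    m=(abs(Z-60)<8)&g; r=R[n]["blue"]; q=np.zeros_like(m);q[r[1]:r[3],r[0]:r[2]]=m[r[1]:r[3],r[0]:r[2]]
    print("bed",q.sum(),rect(d,box(q,r),60), np.argwhere(box(q,r)).min(0),np.argwhere(box(q,r)).max(0))
    # everything tall near strip -> objects
    b=(Z>18)&(Z<320)&g&(P[...,0]>250)&(P[...,0]<1000)&(abs(P[...,1])<650)
    k,l,S,_=cv2.connectedComponentsWithStats(b.astype(np.uint8))
    for i in range(1,k):
        if S[i,4]>40: print(S[i],P[l==i].min(0).round(),P[l==i].max(0).round())
    big=cv2.resize(cv2.cvtColor(d["frame"],cv2.COLOR_RGB2BGR)[(slice(110,260) if n=="top" else slice(130,330)),(slice(180,480) if n=="top" else slice(120,400))],None,fx=2.6,fy=2.6,interpolation=cv2.INTER_CUBIC)
    cv2.imwrite(f"pics/{n}0c.png",big)
E
```

```text
top table z med -0.1810463769963917
strip 417 42.57774650500323 (array([ 536.8, -369. ]), array([ 47.8, 140.3]), -18.42)
cross 2662 294.5906939591823 (array([689.4,  82.7]), array([132.3, 268.9]), 86.98)
cross blue 2397 294.270026945097 (array([689.4,  82.7]), array([132.3, 268.9]), 86.98)
redbar 140 [544.63132665 315.19530042 253.14471279] 259.1679704339358 [251.64167168 263.23655111] (array([545.7, 314.1]), array([17.5, 87.5]), 89.24)
ball 24 [545.17170891 -14.6872947  114.52444894] 114.72263920669286 [110.22317674 119.10341328] (array([547.2, -14. ]), array([15.3, 19.2]), -0.74)
bed 476 (array([617. ,  86.3]), array([62.2, 89. ]), 85.14) [174 245] [190 268]
[ 384   83   74   54 3262] [ 792. -650.   19.] [ 956. -429.  210.]
[ 265   89   73   36 2359] [ 857. -233.   18.] [958.  48. 205.]
[117 101  33  25 257] [861. 525.  18.] [956. 650.  60.]
[ 175  127  124   87 6309] [493. -79.  18.] [798. 380. 319.]
[332 140  23  13 236] [ 738. -304.   18.] [ 784. -217.   82.]
[406 172  21  40 668] [ 494. -586.   18.] [ 651. -512.   62.]
[361 183  22  37 439] [ 465. -413.   18.] [ 609. -327.   53
[... 1061 characters left out ...]
 -650.   18.] [ 958. -417.  205.]
[385  66  12  23 152] [ 250. -631.  243.] [ 294. -519.  319.]
[277 124  41  19 595] [ 494. -578.   18.] [ 654. -502.   59.]
[  133   135   157   224 18131] [ 494. -228.   18.] [961. 387. 320.]
[324 135  23  20 344] [ 379. -552.   18.] [ 457. -464.   52.]
[277 152  40  25 501] [ 466. -405.   18.] [ 612. -318.   48.]
[340 185  34  17 413] [ 250. -303.   18.] [ 362. -240.   40.]
[292 198  26  40 768] [ 415. -144.   18.] [494. -26. 100.]
[303 243  24  30 574] [357.  12.  18.] [426.  81.  80.]
[  14  367   70   53 1030] [863. 534.  18.] [957. 649.  53.]
[178 382  26  35 636] [563. 494.  18.] [615. 544. 124.]
[331 399  14  21 233] [250. 429.  22.] [274. 485.  90.]
```

View pics/top0c.png

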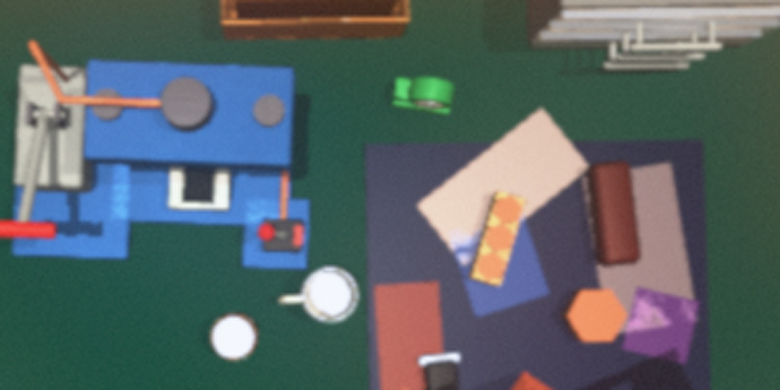

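Both views agree. The press origin is about (666, 86) with yaw -3°, and the bar and ball predicted from it match the measurements within 1–2 mm. The strip centre is at (537, -369), its long axis at -18.4° and its top at z 42. I'll check reachability of the planned poses first.

```bash
cat > plan.py <<'E'
import numpy as np
from cell import *
YP=np.radians(-3.0); O=np.array([666.,86.,0]); YS=np.radians(-18.4); S=np.array([536.8,-369.,6.])
def Rz(a): c,s=np.cos(a),np.sin(a); return np.array([[c,-s,0],[s,c,0],[0,0,1]])
def W(x,y,z): return O+Rz(YP)@[x,y,z]
def att(yaw,tilt,sgn):
    t=np.radians(tilt); z=Rz(yaw)@[np.sin(t),0,-np.cos(t)]; y=sgn*(Rz(yaw)@[0,1,0]); return np.c_[np.cross(y,z),y,z]
T=32; GH=24.
def tcp_for(under,yaw,R):   # strip underside centre -> TCP, gripping 40 mm in front of the middle, GH up
    return under+Rz(yaw)@[-40,0,GH]+19*R[:,2]
E
python3 - <<'E'
from plan import *
print(np.round(state()["tcp_rot"],2).tolist(),state()["time"])
for sg in(1,-1):
    Rs,Rp=att(YS,T,sg),att(YP,T,sg)
    for n,p,R in[("above",tcp_for(S+[0,0,80],YS,Rs),Rs),("grasp",tcp_for(S,YS,Rs),Rs),("lift",tcp_for(S+[0,0,200],YS,Rs),Rs),
      ("pre",tcp_for(W(-150,0,150),YP,Rp),Rp),("pre2",tcp_for(W(-150,0,88),YP,Rp),Rp),("bed",tcp_for(W(0,0,60),YP,Rp),Rp),
      ("valve",W(-115,-55,97),att(YP,20,sg)),("valve2",W(-115,-125,97),att(YP,20,sg)),("bar",W(-133,220,300),att(YP,0,sg)),("bar2",W(-159,220,140),att(YP,0,sg))]:
        q=solve_ik(p,R); print(sg,n,p.round(),None if q is None else np.round(q,2))
E
```

```text
[[0.91, 0.4, -0.0], [0.4, -0.91, 0.0], [0.0, -0.0, -1.0]] 0.1
1 above [ 508. -360.   94.] None
1 grasp [ 508. -360.   14.] [-0.74  0.69  2.06  2.09  0.25  2.25]
1 lift [ 508. -360.  214.] [-0.74  0.29  2.01  0.61  0.38 -2.51]
1 pre [486.  95. 158.] [ 0.27  0.24  2.3  -1.25  0.18 -0.05]
1 pre2 [486.  95.  96.] [0.27 0.41 2.33 4.04 0.22 0.96]
1 bed [636.  88.  68.] None
1 valve [548.  37.  97.] [ 0.07  0.43  2.11 -0.16  0.26 -1.3 ]
1 valve2 [545. -33.  97.] [-0.09  0.43  2.12  0.05  0.25 -1.65]
1 bar [545. 313. 300.] [ 0.5   0.36  1.56 -0.    1.22 -1.02]
1 bar2 [519. 314. 140.] [ 0.52  0.51  1.73 -0.    0.9  -0.99]
-1 above [ 508. -360.   94.] [-0.74  0.52  2.06  1.38  0.22 -0.17]
-1 grasp [ 508. -360.   14.] [-0.74  0.69  2.06  2.09  0.25 -0.89]
-1 lift [ 508. -360.  214.] [-0.74  0.29  2.01  0.61  0.38  0.63]
-1 pre [486.  95. 158.] None
-1 pre2 [486.  95.  96.] [ 0.27  0.41  2.33  4.04  0.22 -2.18]
-1 bed [636.  88.  68.] None
-1 valve [548.  37.  97.] [ 0.07  0.43  2.11 -0.16  0.26  1.84]
-1 valve2 [545. -33.  97.] [-0.09  0.43  2.12  0.05  0.25  1.49]
-1 bar [545. 313. 300.] [ 0.5   0.36  1.56 -0.    1.22  2.13]
-1 bar2 [519. 314. 140.] [ 0.52  0.51  1.73 -0.    0.9   2.15]
```

```bash
python3 - <<'E'
from plan import *
for sg in(1,-1):
  for T in(24,26,28,36,38,40):
    print("tilt",T,sg); Rs,Rp=att(YS,T,sg),att(YP,T,sg)
    for n,p,R in[("above",tcp_for(S+[0,0,80],YS,Rs),Rs),("grasp",tcp_for(S,YS,Rs),Rs),("lift",tcp_for(S+[0,0,180],YS,Rs),Rs)]+[(f"in{x}",tcp_for(W(x,0,z),YP,Rp),Rp) for x,z in((-170,150),(-150,90),(-100,90),(-50,90),(0,90),(0,60))]:
        q=solve_ik(p,R); print("  ",n,None if q is None else np.round(q,2))
E
```

```text
tilt 24 1
   above [-0.71  0.51  1.99  0.56  0.29 -2.47]
   grasp None
   lift [-0.71  0.34  1.94  0.33  0.49 -2.23]
   in-170 [ 0.26  0.22  2.27 -0.46  0.29 -0.84]
   in-150 [ 0.24  0.38  2.26 -0.89  0.15 -0.42]
   in-100 [ 0.21  0.43  2.16 -0.62  0.18 -0.72]
   in-50 [ 0.18  0.47  2.06 -0.44  0.22 -0.92]
   in0 [ 0.16  0.52  1.95 -0.33  0.27 -1.06]
   in0 [ 0.16  0.58  1.96 -0.41  0.21 -0.97]
tilt 26 1
   above None
   grasp None
   lift [-0.72  0.34  1.96  0.4   0.45 -2.29]
   in-170 [ 0.27  0.22  2.28 -0.59  0.25 -0.7 ]
   in-150 [ 0.25  0.39  2.28 -1.26  0.14 -0.04]
   in-100 [ 0.21  0.43  2.18 -0.89  0.15 -0.45]
   in-50 [ 0.19  0.47  2.08 -0.61  0.18 -0.75]
   in0 [ 0.16  0.52  1.97 -0.44  0.22 -0.95]
   in0 [ 0.16  0.58  1.98 -0.59  0.17 -0.8 ]
tilt 28 1
   above None
   grasp None
   lift [-0.72  0.33  1.98  0.48  0.41 -2.37]
   in-170 [ 0.28  0.22  2.3  -0.78  0.22 -0.51]
   in-150 None
   in-100 [ 0.22  0.43  2.2  -1.27  0.13 -0.06]
   in-50 [ 0.19  0.48  2.1  -0.88  0.15 -0.48]
   in0 [ 0.17  0.52  1.99 -0.6   0.18 -0.78]
   in0 [ 0.17  0.58  2.   -0.86  0.13 -0.52]
tilt 
[... 2708 characters left out ...]
0.32  0.25  2.39  4.21  0.26 -2.32]
   in-150 [ 0.3   0.44  2.38  3.75  0.38 -1.87]
   in-100 [ 0.25  0.47  2.28  3.78  0.31 -1.95]
   in-50 [ 0.21  0.5   2.18  3.86  0.25 -2.06]
   in0 [ 0.19  0.54  2.08  3.99  0.19 -2.22]
   in0 [ 0.19  0.6   2.08  3.79  0.24 -2.02]
tilt 40 -1
   above [-0.77  0.55  2.13  2.12  0.33 -0.93]
   grasp [-0.77  0.73  2.12  2.44  0.45 -1.27]
   lift [-0.77  0.34  2.1   1.36  0.29 -0.13]
   in-170 [ 0.33  0.26  2.41  4.06  0.31 -2.17]
   in-150 [ 0.31  0.46  2.39  3.7   0.44 -1.81]
   in-100 [ 0.26  0.48  2.3   3.71  0.37 -1.87]
   in-50 [ 0.22  0.51  2.2   3.76  0.3  -1.95]
   in0 [ 0.19  0.55  2.1   3.84  0.24 -2.07]
   in0 [ 0.19  0.61  2.1   3.7   0.3  -1.92]
```

```bash
sed -i 's/^T=32/T=25/' plan.py; python3 - <<'E'
from plan import *
import cv2
sg=-1; Rs,Rp=att(YS,T,sg),att(YP,T,sg)
for n,p,R in[("hi",tcp_for(S+[0,0,130],YS,Rs),Rs),("grasp",tcp_for(S,YS,Rs),Rs)]+[(f"in{x},{z}",tcp_for(W(x,0,z),YP,Rp),Rp) for x,z in((-120,160),(-115,150),(-90,120),(-70,95),(-50,92),(0,90),(0,60))]:
    q=solve_ik(p,R); print(n,None if q is None else np.round(q,2))
set_gripper(1.0)
reach(tcp_for(S+[0,0,130],YS,Rs),Rs)
d=get_image("wrist"); np.savez("w1.npz",**d); cv2.imwrite("pics/w1.png",cv2.cvtColor(d["frame"],cv2.COLOR_RGB2BGR))
d=get_image("top"); np.savez("top1.npz",**d)
print(state()["time"],state()["tcp_pos"])
E
```

```text
hi [-0.71  0.42  1.98  0.47  0.37  0.77]
grasp [-0.71  0.67  2.    1.21  0.17  0.01]
in-120,160 [ 0.22  0.25  2.18 -0.39  0.31  2.19]
in-115,150 [ 0.22  0.28  2.17 -0.41  0.29  2.22]
in-90,120 [ 0.21  0.37  2.14 -0.48  0.23  2.28]
in-70,95 [ 0.19  0.45  2.11 -0.56  0.19  2.35]
in-50,92 [ 0.18  0.47  2.07 -0.51  0.2   2.28]
in0,90 [ 0.16  0.52  1.96 -0.37  0.25  2.13]
in0,60 [ 0.16  0.58  1.97 -0.49  0.19  2.25]
1.7 [ 506.52300731 -360.1514384   143.34900463]
```

View pics/w1.png

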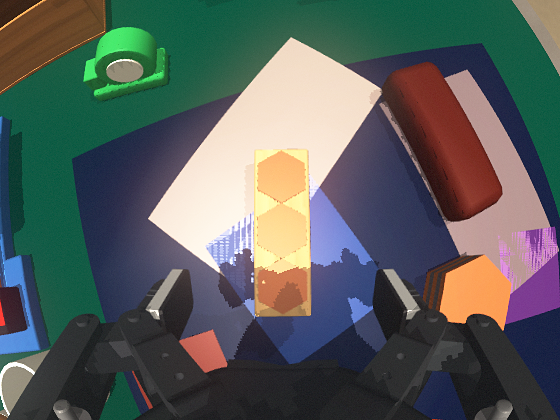

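The wrist picture shows the strip between the open fingers, with corners at about (255,149), (310,149), (310,316) and (255,316). I'll cast these onto z = 42–44, compare with the top view, then grasp.

```bash
cat >> h.py <<'E'
def fish(d,uv,z):
    uv=np.atleast_2d(uv).astype(float)-[d["cx"],d["cy"]]; r=np.hypot(*uv.T); th=r/d["fx"]
    k=np.c_[uv/r[:,None]*np.sin(th)[:,None],np.cos(th)]@np.asarray(d["rotation"]).T
    return d["position"]+k*((z-d["position"][2])/k[:,2])[:,None]
E
python3 - <<'E'
from h import *; from plan import *
d=np.load("w1.npz")
p=fish(d,[(255,149),(310,149.5),(310.5,316),(255,316)],42)
print(p.round(1),p.mean(0).round(1),np.linalg.norm(p-np.roll(p,1,0),axis=1).round(1)); v=(p[0]+p[1]-p[2]-p[3]); print(np.degrees(np.arctan2(v[1],v[0])))
d=np.load("top1.npz");
E
```

```text
[[ 609.7 -369.7   42. ]
 [ 594.5 -414.2   42. ]
 [ 462.9 -369.4   42. ]
 [ 477.1 -326.9   42. ]] [ 536. -370.   42.] [139.4  47.  139.   44.8]
-18.339278214327997
```

```bash
sed -i 's/536.8,-369.,6/536.4,-369.5,6/' plan.py; python3 - <<'E'
from plan import *
import cv2
Rs=att(YS,T,-1)
movel(tcp_for(S+[0,0,40],YS,Rs),Rs,rate=120)
print(movel(tcp_for(S,YS,Rs),Rs,rate=60,max_force=8),state()["tcp_pos"],tcp_for(S,YS,Rs))
set_gripper(0.0,50)
print("grip",state()["grip_width"],state()["gripper_force"])
movel(tcp_for(S+[0,0,130],YS,Rs),Rs,rate=120)
s=state(); print(s["grip_width"],s["gripper_force"],s["ft_force"],s["time"],s["tcp_pos"])
d=get_image("wrist"); np.savez("w2.npz",**d); cv2.imwrite("pics/w2.png",cv2.cvtColor(d["frame"],cv2.COLOR_RGB2BGR))
E
```

```text
False [ 506.33793414 -359.64746162   13.33235101] [ 506.06419382 -359.40862042   12.78015205]
grip 0.5301397359899023 51.687294244766235
0.5325964215078777 51.1362487077713 [ 0.78600496 -0.13568837 -1.94103967] 5.1 [ 505.60828375 -358.95985941  141.80791267]
```

View pics/w2.png

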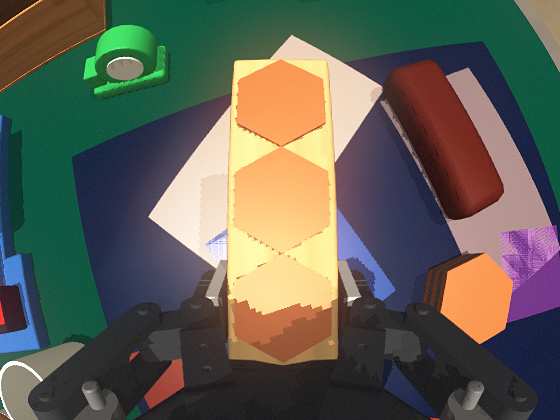

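```bash
python3 - <<'E'
from h import *; from plan import *
d=np.load("w2.npz")
p=fish(d,[(234,60),(327,60),(337,362),(230,359)],171); print(p.round(1),p.mean(0).round(1),np.linalg.norm(p-np.roll(p,1,0),axis=1).round(1))
Rs,Rp=att(YS,T,-1),att(YP,T,-1)
for x in(-170,-150,-130):
    q=solve_ik(tcp_for(W(x,0,165),YP,Rp),Rp); print(x,q)
try:
    movel(tcp_for(W(-150,0,165),YP,Rp),Rp,rate=170)
except Exception as e: print(repr(e))
s=state(); print(s["tcp_pos"],s["grip_width"],s["time"],np.round(s["joint_pos"],2))
d=get_image("wrist"); np.savez("w3.npz",**d); cv2.imwrite("pics/w3.png",cv2.cvtColor(d["frame"],cv2.COLOR_RGB2BGR))
E
```

```text
[[ 608.8 -368.7  171. ]
 [ 594.5 -411.3  171. ]
 [ 463.8 -369.   171. ]
 [ 479.2 -327.2  171. ]] [ 536.5 -369.   171. ] [136.   44.9 137.4  44.5]
-170 [ 0.26326841  0.18042828  2.26505484 -0.44812088  0.30760876  2.28816374]
-150 [ 0.24655537  0.20620744  2.22828689 -0.41598908  0.31307187  2.24101468]
-130 [ 0.23147041  0.23161166  2.19086981 -0.38536887  0.32028563  2.19678661]
[484.25498309  95.17993641 171.71603594] 0.5301208329938821 7.9833 [ 0.25  0.21  2.23 -0.42  0.31  2.24]
```

View pics/w3.png

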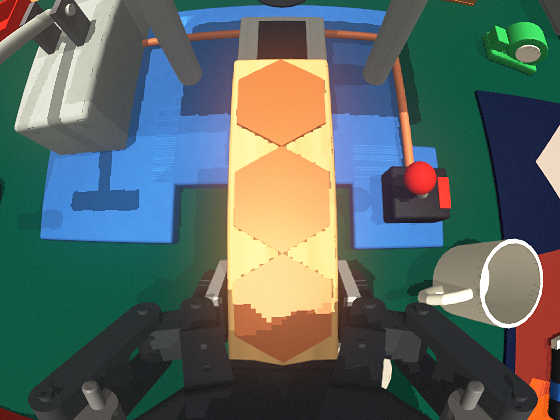

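The strip is held straight. The far part of the bed shows behind it, with edges near (242,25) and (324,25) and the dark patch between (258,25) and (307,25). I'll check the bed centreline from that.

```bash
python3 - <<'E'
from h import *; from plan import *
d=np.load("w3.npz"); g=cv2.cvtColor(d["frame"],cv2.COLOR_RGB2GRAY).astype(int)
for r in(24,32,40,50):
    e=np.abs(np.diff(cv2.GaussianBlur(d["frame"],(3,3),0).astype(int).sum(2)[r,225:345])); k=[i+225.5 for i in range(1,118) if e[i]>60 and e[i]==e[max(0,i-3):i+4].max()]
    p=(fish(d,[(x,r) for x in k],60)-O)@Rz(YP); print(r,k,p[:,:2].round(1).tolist())
for c in(250,283,316):
    col=cv2.GaussianBlur(d["frame"],(3,3),0).astype(int).sum(2)[5:70,c]; e=np.abs(np.diff(col)); k=[i+5.5 for i in range(1,63) if e[i]>60 and e[i]==e[max(0,i-3):i+4].max()]
    print(c,k,((fish(d,[(c,x) for x in k],60)-O)@Rz(YP))[:,:2].round(1).tolist())
E
```

```text
24 [258.5, 305.5] [[68.3, 24.7], [68.2, -25.2]]
32 [257.5, 305.5] [[56.5, 25.4], [56.4, -24.8]]
40 [238.5, 257.5, 305.5] [[46.1, 44.8], [45.1, 25.0], [45.1, -24.4]]
50 [257.5, 306.5] [[31.6, 24.5], [31.5, -25.0]]
250 [59.5] [[19.5, 31.6]]
283 [7.5, 20.5, 58.5] [[93.8, -1.4], [73.1, -1.3], [20.2, -1.2]]
316 [59.5] [[19.6, -34.1]]
```

The patch edges come out at ±25 mm and the far edge at x 73, against 25 and 72 expected, so the press pose is confirmed. Now I'll insert and place the strip.

```bash
python3 - <<'E'
from h import *; from plan import *
Rp=att(YP,T,-1)
for x,z,r in((-115,150,150),(-72,93,110),(0.5,90,90),(0.5,67,60)): movel(tcp_for(W(x,0,z),YP,Rp),Rp,rate=r)
print(state()["tcp_pos"],tcp_for(W(.5,0,67),YP,Rp),state()["time"])
hit=movel(tcp_for(W(0.5,0,57),YP,Rp),Rp,rate=20,max_force=5)
s=state();print(hit,s["tcp_pos"],tcp_for(W(.5,0,60),YP,Rp),s["ft_force"])
set_gripper(1.0)
sleep(0.2)
movel(tcp_for(W(-60,0,62),YP,Rp),Rp,rate=120)
movel(tcp_for(W(-120,0,100),YP,Rp),Rp,rate=150)
for n in("wrist","side","top"):
    d=get_image(n); np.savez(n+"4.npz",**d); cv2.imwrite(f"pics/{n}4.png",cv2.cvtColor(d["frame"],cv2.COLOR_RGB2BGR))
print(state()["time"])
E
```

```text
[634.41522586  87.67764641  73.66579125] [634.57287586  87.64702579  73.78015205] 10.725
True [634.96576109  87.80851842  67.2194574 ] [634.57287586  87.64702579  66.78015205] [-1.13742569  0.70453185  5.02824283]Traceback (most recent call last):
  File "<stdin>", line 9, in <module>
cell.Unreachable: the arm cannot follow that straight line within its joint ranges
```

```bash
python3 - <<'E'
from h import *; from plan import *
Rp=att(YP,T,-1)
movel(tcp_for(W(-30,0,75),YP,Rp),Rp,rate=100)
movel(tcp_for(W(-72,0,97),YP,Rp),Rp,rate=120)
movel(tcp_for(W(-120,0,155),YP,Rp),Rp,rate=150)
for n in("wrist","side","top"):
    d=get_image(n); np.savez(n+"4.npz",**d); cv2.imwrite(f"pics/{n}4.png",cv2.cvtColor(d["frame"],cv2.COLOR_RGB2BGR))
print(state()["time"])
E
```

```text
13.6417
```

View pics/wrist4.png

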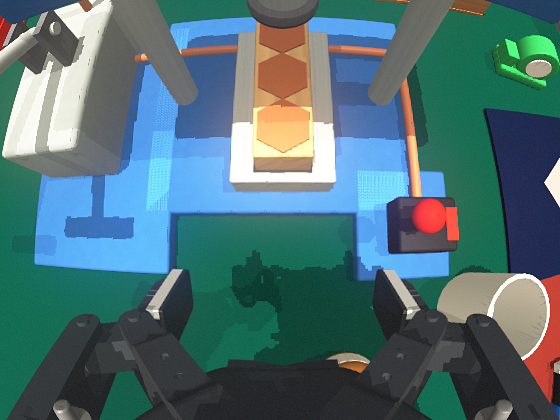

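The strip lies on the bed with its near bottom edge around (253,171)–(313,171); the bed's front edge is at about row 183. I'll check this numerically.

```bash
python3 - <<'E'
from h import *; from plan import *
d=np.load("wrist4.npz")
im=cv2.resize(cv2.cvtColor(d["frame"],cv2.COLOR_RGB2BGR)[0:200,215:350],None,fx=4,fy=3,interpolation=cv2.INTER_NEAREST); cv2.imwrite("pics/w4c.png",im)
f=lambda uv,z:((fish(d,uv,z)-O)@Rz(YP))[:,:2].round(1).tolist()
print("bottom",f([(253,171),(314,171)],60),"bedfront",f([(231,183),(335,183)],60))
E
```

```text
bottom [[-70.0, 24.8], [-70.0, -26.5]] bedfront [[-80.2, 43.2], [-80.3, -44.0]]
```

View pics/w4c.png

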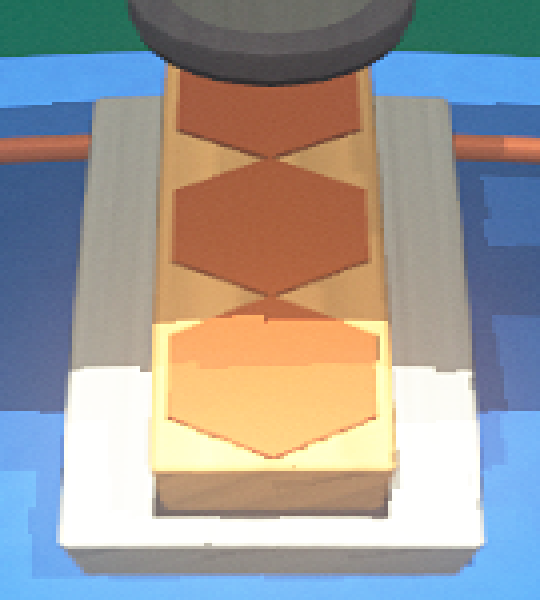

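```bash
python3 - <<'E'
from h import *; from plan import *
d=np.load("wrist4.npz")
f=lambda uv,z:((fish(d,uv,z)-O)@Rz(YP))[:,:2].round(1).tolist()
print("top front",f([(252.7,156.7),(314,156.7)],96),"far",f([(256.4,24),(308.6,24)],96))
print("patch front",f([(253.4,172),(312.2,172)],60),"strip bottom",f([(254,169),(311.7,169)],60))
sg=1
P=att(YP,20,sg)
for n,p,R in[("v0",W(-115,-50,180),P),("v1",W(-115,-50,97),P),("v2",W(-115,-128,97),P)]:
    for s in(1,-1):
        q=solve_ik(p,att(YP,20,s)); print(n,s,None if q is None else np.round(q,2))
E
```

```text
top front [[-69.3, 21.9], [-69.3, -23.1]] far [[58.3, 23.1], [58.3, -23.1]]
patch front [[-70.9, 24.5], [-70.9, -24.9]] strip bottom [[-68.2, 24.0], [-68.2, -24.6]]
v0 1 [ 0.08  0.27  2.06 -0.1   0.46 -1.36]
v0 -1 [ 0.08  0.27  2.06 -0.1   0.46  1.79]
v1 1 [ 0.08  0.43  2.1  -0.18  0.26 -1.28]
v1 -1 [ 0.08  0.43  2.1  -0.18  0.26  1.86]
v2 1 [-0.1   0.43  2.12  0.06  0.25 -1.67]
v2 -1 [-0.1   0.43  2.12  0.06  0.25  1.47]
```

The strip is centred within about 1 mm. Next is the valve.

```bash
python3 - <<'E'
from h import *; from plan import *
P=att(YP,20,-1)
set_gripper(0.0)
movel(W(-115,-45,170),P,rate=170)
movel(W(-115,-45,95),rate=130)
print(movel(W(-115,-128,95),rate=60,max_force=15),state()["ft_force"],state()["time"])
movel(W(-115,-90,95),rate=100); movel(W(-125,-60,180),rate=150)
movel(W(-140,0,220),rate=200)
for n in("wrist","side","top"):
    d=get_image(n); np.savez(n+"5.npz",**d); cv2.imwrite(f"pics/{n}5.png",cv2.cvtColor(d["frame"],cv2.COLOR_RGB2BGR))
print(state()["time"])
for s in(1,-1):
  for n,p in(("hi",W(-133,220,300)),("top",W(-133,220,262)),("lo",W(-159,220,140))):
    q=solve_ik(p,att(YP,0,s)); print(s,n,None if q is None else np.round(q,2))
E
```

```text
False [ 0.83828924  0.84518217 -0.36928941] 17.2333
19.1917
1 hi [ 0.5   0.36  1.56 -0.    1.22 -1.02]
1 top [ 0.5   0.4   1.6  -0.    1.15 -1.02]
1 lo [ 0.52  0.51  1.73 -0.    0.9  -0.99]
-1 hi [ 0.5   0.36  1.56 -0.    1.22  2.13]
-1 top [ 0.5   0.4   1.6  -0.    1.15  2.13]
-1 lo [ 0.52  0.51  1.73 -0.    0.9   2.15]
```

View pics/wrist5.png

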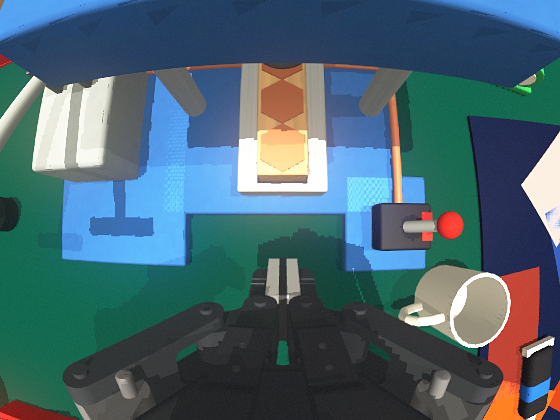

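The valve ball now leans right at (450,225), past its block, and the strip is undisturbed. Next is pumping.

```bash
python3 - <<'E'
from h import *; from plan import *
V=att(YP,0,-1)
def bar(deg,dz=11): a=np.radians(deg); return W(40-200*np.cos(a),220,150+200*np.sin(a)+dz)
movel(W(-140,40,310),V,rate=200); movel(bar(30,50),V,rate=200); movel(bar(30,22),rate=100)
for k in range(4):
    for a in(22,13,4): movel(bar(a),rate=110)
    h=movel(bar(-6.5,6),rate=70,max_force=20); s=state()
    sleep(0.2)
    print(k,h,s["tcp_pos"].round(1) if hasattr(s["tcp_pos"],"round") else s["tcp_pos"],bar(-5).round(1),np.round(s["ft_force"],1),s["time"])
    if k==0:
        d=get_image("side"); np.savez("side6.npz",**d); cv2.imwrite("pics/side6.png",cv2.cvtColor(d["frame"],cv2.COLOR_RGB2BGR)[120:380,100:340])
    for a in(8,20): movel(bar(a,14),rate=140)
    movel(bar(30,25),rate=120); sleep(0.5); print(np.round(state()["ft_force"],1))
movel(bar(30,90),rate=150)
for n in("side","top"):
    d=get_image(n); np.savez(n+"7.npz",**d); cv2.imwrite(f"pics/{n}7.png",cv2.cvtColor(d["frame"],cv2.COLOR_RGB2BGR)[(slice(120,380) if n=="side" else slice(0,420)),(slice(100,340) if n=="side" else slice(0,560))])
print(state()["time"])
a,b=cv2.imread("pics/side6.png"),cv2.imread("pics/side7.png"); cv2.imwrite("pics/s67.png",cv2.resize(np.hstack([a,b]),None,fx=1.65,fy=1.65))
E
```

```text
0 True [519.  314.9 143.2] [518.5 314.  143.6] [-6.3 -2.9 17.9] 23.25
[ 0.2 -0.5  1.3]
1 True [518.8 314.8 143.2] [518.5 314.  143.6] [-6.7 -3.1 19.8] 27.4
[ 0.3 -0.4  1. ]
2 True [518.7 314.8 143.1] [518.5 314.  143.6] [-6.6 -3.8 18.8] 31.5
[ 0.  -0.6  0.4]
3 True [518.7 314.8 143.1] [518.5 314.  143.6] [-6.8 -2.3 19.7] 35.6
[-0.4 -0.5  0.1]
38.475
```

View pics/s67.png

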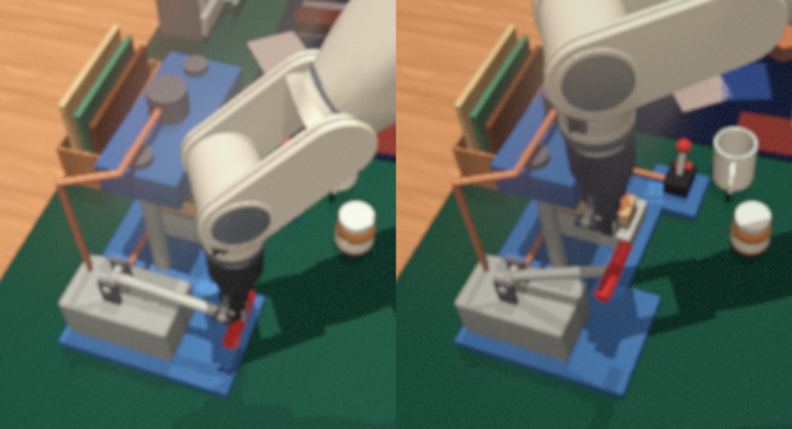

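On the left the handle is fully down, on the right it is back up, with the valve still leaning right. One last check of the strip and bar, then hand in.

```bash
python3 - <<'E'
from h import *; from plan import *
for n in("side0","side7"):
    d=np.load(n+".npz"); h,s,v=cv2.split(hsv(d)); m=box(((h<8)|(h>172))&(s>150)&(v>60),(210,255,255,305)); ys,xs=np.nonzero(m); print(n,m.sum(),xs.mean(),ys.mean(),cloud(d)[m].mean(0).round())
movel(W(-140,40,320),att(YP,0,-1),rate=250); movel(W(-150,0,230),att(YP,20,-1),rate=200)
d=get_image("wrist"); cv2.imwrite("pics/w8.png",cv2.cvtColor(d["frame"],cv2.COLOR_RGB2BGR)); print(state()["time"])
E
```

```text
side0 282 231.48936170212767 283.4822695035461 [542. 323. 263.]
side7 296 231.1216216216216 284.7060810810811 [542. 324. 261.]
40.0917
```

View pics/w8.png

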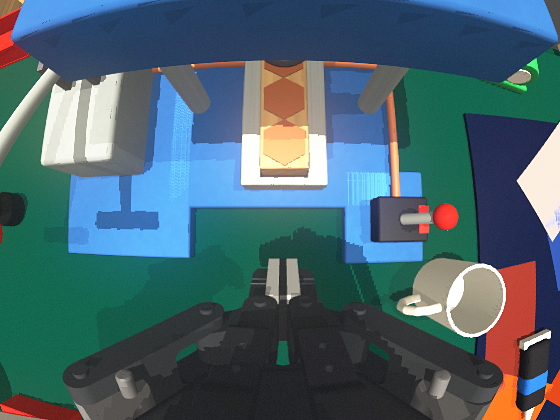

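The strip is still centred on the bed at (284,150), the valve leans right at (446,217) and the mug hasn't moved. I'm handing in.

```bash
python3 -c "
from cell import *
print(sign_off())"
```

```text
the job is handed in; nothing more can be done
None
```

The job is handed in at about 40 s of the 72 s allowed: the strip lies mirrors up and centred on the patch to about 1 mm, the valve is flipped right, and the pump had four full strokes with the handle back up.

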